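# Put two glass indicator lamps away in their sprung pockets

## Task

Slide the flush yellow cover of the storage case fully open by pressing on it, then take the orange and the green glass lamp from their rings under the light bar and set each gently, stem up, into the pocket marked with its own colour. The glass is fragile: never let a lamp fall into its pocket or press it in hard, and leave the spare lamp and the other things on the bench where they are.

Things in the scene. Friction and masses are not known exactly. Their poses are not given: they have to be found in the camera images.
- orange_lamp_globe (a point): centre of the orange glass globe (46 mm diameter) of the orange indicator lamp, 45 g, 79 mm tall overall. The lamp starts globe-down, stem-up, the globe resting on a fixed black rubber ring standing under the light bar (globe centre 32 mm above the bench). z axis of the lamp = from globe to stem.
- orange_lamp_stem (a point): middle of the part of the orange lamp's stem to be held: 45 mm from the globe's centre along the lamp's z. The stem is a straight round 18 mm cylinder, white collar then brass base, which reaches from the globe's surface to 56 mm from the globe's centre; the lamp is taken by this stem.
- green_lamp_globe (a point): centre of the green glass globe (46 mm diameter) of the green indicator lamp, 45 g, 79 mm tall overall. The lamp starts globe-down, stem-up, the globe resting on a fixed black rubber ring standing under the light bar (globe centre 32 mm above the bench). z axis of the lamp = from globe to stem.
- green_lamp_stem (a point): middle of the part of the green lamp's stem to be held: 45 mm from the globe's centre along the lamp's z. The stem is a straight round 18 mm cylinder, white collar then brass base, which reaches from the globe's surface to 56 mm from the globe's centre; the lamp is taken by this stem.
- pocket_orange (a point): point where the orange lamp's globe centre lies when seated: on the axis of the pocket with orange marks on the case's sides, 16 mm above the top of a black mat that is 28 mm above the bench. Pockets are 32 mm round holes; a globe sits on the rim and centres itself from 8 mm off. The mat is sprung: sinks from about 2 N, then 0.5 N per mm, 6 mm at most. Covered at the start
- pocket_green (a point): the same for the green lamp: the pocket with green marks, 58 mm from the orange one along the case's +y, next to the deck. The spare lamp's pocket is 58 mm from the orange one on its other side
- case: grey open storage case, fixed on the bench, 78 mm (its x) by 316 mm (its y), sides 37 mm high and 5 mm thick; origin at the centre of its underside. Along its y: spare lamp's pocket at -121 mm, orange pocket at -63 mm, green pocket at -5 mm, then a flat deck onto which the cover slides
- cover_top (a point): centre of the top face of the flat yellow cover, 65 mm by 116 mm (along the case's y), 6 mm thick, top flush with the case's sides (37 mm above the bench). No handle: press down on it with closed fingertips, some 5 to 15 N, and drag it along the case's +y; about 1.2 N moves it, and it stays where it is left
- cover (a joint): travel of the cover in m: 0 = shut over the orange and green pockets, 0.124 = fully open, over the deck, against the case's +y end; grows along the case's +y; starts at 0 to 0.03
- lightbar: fixed bench light: aluminium bar 40 mm wide (x), 470 mm long (y), 28 mm thick, underside 250 mm above the bench, over the two lamps (within 6 mm of its midline), on 18 mm posts at y = +-215 mm with 60 x 50 mm feet. Origin on the bench under its centre. It blocks a tool coming straight down on the lamps: lean the tool back 30 to 45 degrees towards the robot
- spare_lamp_globe (a point): centre of the globe of the clear spare lamp, same size as the others, which already sits stem-up in the case's third pocket; to be left there
- jar: small jar, 40 mm across, 45 mm tall, loose, under the light bar between the lamps; origin at the centre of its underside
- tape: loose roll of blue tape lying flat, 90 mm across, 24 mm high; origin at the centre of its underside
- spray: loose upright bottle, 52 mm across, 170 mm tall; origin at the centre of its underside
- meter: loose yellow multimeter lying on its back, 85 x 165 mm, 44 mm high; origin at the centre of its underside
- driver: yellow screwdriver lying on the bench between the robot and the light bar, 190 mm long, about 30 mm high, loose; origin under its middle

How it is judged:
On the way:
1. the cover is slid fully open (value of joint cover above 0.116 m), for 0.2 s.
At the end, for the whole second after the job is handed in: the cover is within 8 mm of fully open; the orange and the green lamp sit in the pockets of their own colour, globe centre within 6 mm of the pocket's seated centre, stem within 0.4 rad of upright, and stay there (value of joint cover above 0.116 m and distance between orange_lamp_globe and pocket_orange below 0.006 m and angle between each of orange_lamp_stem, green_lamp_stem's own z axis and vertical below 0.4 rad and distance between green_lamp_globe and pocket_green below 0.006 m); the robot touches nothing.
It fails at once if a lamp is pressed into the case with more than 10 N (contact force between any of orange_lamp, green_lamp and case above 10 N).
It fails at once if a lamp falls into its pocket (faster than 0.45 m/s there: a fall of more than about 10 mm) ((distance between orange_lamp_globe and pocket_orange below 0.012 m and linear speed of orange_lamp above 0.45 m/s) or (distance between green_lamp_globe and pocket_green below 0.012 m and linear speed of green_lamp above 0.45 m/s)).
It fails at once if the spare lamp is moved more than 10 mm (distance of spare_lamp_globe from where it was at the start of the episode above 0.01 m).
It fails at once if the tape, bottle, meter, jar or screwdriver is moved more than 20 mm (distance of any of tape, spray, meter, jar, driver from where it was at the start of the episode above 0.02 m).
It also fails if it takes over 72 s, if anything falls off the work surface, if the arm or the gripper's body presses on something with over 40 N, if the wrist force passes 120 N, or if a joint passes its speed limit or range.

## Robot

A 6-joint arm with a two-finger parallel gripper is mounted at the origin on the work surface. World frame = base frame: x ahead of the robot, y to its left, z up, the work surface at z = 0. Lengths are in m, angles in rad, forces in N, time in s.
With the tool pointing down it reaches from about 0.225 to 0.875 m from the base axis. Payload 3.4 kg.
Tool frame: the origin (TCP) lies on the centre line of the jaws, within the pads' length; the fingertips stand 17 mm ahead of it and the grasp point (between the pads) lies 2 mm behind it (nose_length is the distance from the TCP to the fingertips, in m); z points along the fingers, y is the line along which they close (so a half turn about z gives the same grasp; the last joint's range is limited). The gripper opens to 85 mm and grips with 20 to 120 N. Pads are 22 mm wide; open, the fingers measure 114 mm over their backs; the gripper's body (76 mm by 85 mm) begins 54 mm behind the grasp point. The pads swing forward as they close: fully open they stand 13 mm farther back than shut.
Start: joints at [-1.387, 0.276, 1.505, -0, 1.361, -0.121], TCP at [0.173, -0.549, 0.248] pointing down, gripper open.
Joint ranges: [-2.89, 2.89], [-0.75, 2.08], [0.22, 2.7], [-1.18, 4.32], [0.11, 2.71], [-2.7, 2.7]. Speed limits (rad/s): [2.57, 2.57, 3.14, 3.14, 3.14, 3.14].

## Interface

Orientations are given as a unit quaternion [w, x, y, z].
In Python, from rig import get_state, get_image, sign_off, find_in, place_of, nose_length gives the robot as it stands.
- The arm moves only by the tool apply_moves, never from a script. Its argument "deltas" is one flat list of numbers, 5 for each row, row after row: the finger opening in mm, from 0 to 85.4, then the shift along the tool's x, y, z in mm, then the turn about the tool's z in degrees. A call has 1 to 12 rows; each row is the pose to reach, as a shift and turn from the pose commanded when the call began, along the tool's axes at that moment; what a row does not reach only later rows make up. A row lasts 1/12 s, in which the tool goes at most 41.7 mm and 7.16 degrees, less where a joint would pass 70% of its speed; a pose out of reach is approached as far as the arm can. A call with a gripper value outside its range is refused whole. The fingers move at their own pace and stop on an object; "squeeze" is the grip in N (left out, the last holds). Time passes only in rows, so rows that repeat a pose let the fingers close. It gives the time, the measured TCP pose, the force, the opening and the grip force at its end, in the units of the state.
- get_state(): the state, without advancing time (a new reading comes with each control period).
- get_image(name): name is "scene" or "top" or "wrist"; returns a dict with "frame" (480x640x3 uint8, red, green, blue), "K" (3x3 intrinsics, pixels), "position" and "orientation" of the camera in the world. Camera axes: x right, y down, z forward; pixel columns grow to the right and rows downward; lengths in m; the calibration is good to about 2 mm. The wrist camera is an equidistant fisheye: a pixel r from the principal point sees the ray r / f radians off the axis. A picture is of the moment at which its call begins. There is no depth.
- sign_off(): hands the job in; it is judged then, once.
Trained networks look in a picture, given as the dict that the camera call returned (one of the last four; its "shot" number tells which), for a name from the list of things; names that differ only in an ending like _2 or _b are one class to them, and where a whole thing is asked for, a point or a joint stands for the part that bears it (a point fixed in the world has none). Each returns a list of dicts, best first, with "score" (0 to 1); they miss things now and then, are a little off and sometimes report something else, mostly with a low value. They report only what shows in the picture. A call takes as long as a camera call.
- find_in(query, picture): "point" ([column, row] in pixels, amid what is visible of it).
- place_of(query, picture): "point" ([column, row] in pixels: a listed point, or the origin of a listed thing).
The state is a dict: "clock": time; "qpos": joint angles; "qd": joint speeds; "effort": joint torques, N m; "position": TCP position; "ee_rot": TCP orientation; "contact_force": force on the tool from outside, world axes, zero at the start; "moment": the same for the moment, N m; "width": finger opening in m; "gripper_force": force on a finger pad.
Only numpy, scipy, OpenCV 4.12 (cv2) and the standard library are available. Lean on these libraries where they do the work, as an engineer would, in place of code of your own. Each camera call takes 0.05 s, during which the arm holds its last target. There are 200 camera calls.

## Working session

There is one attempt and no reset: what is moved stays moved. The work goes in short steps, Python scripts to look and compute and a tool call to move; the robot and the scene stay as the last step left them, time stands still between calls to the robot, and variables do not carry over. Pictures are saved under pics/ and viewed, at most 10 in all, crops included, and the job is handed in when it is done.

Besides the shell and the picture viewer there is one more tool, called after "Request:" by a JSON object that holds its "method" and its "body". apply_moves: Moves the arm, as the interface text tells. Its arguments: {"type":"object","properties":{"deltas":{"type":"array"},"squeeze":{"type":"number"}},"required":["deltas"]}

```bash
ls; mkdir -p pics; cat > h.py <<'E'
import numpy as np, cv2
from rig import *
from scipy.spatial.transform import Rotation as R
def rot(q): return R.from_quat([q[1],q[2],q[3],q[0]])
def ray(p,px,name):
    K=p["K"]; u=(px[0]-K[0][2])/K[0][0]; v=(px[1]-K[1][2])/K[1][1]
    if name=="wrist":
        r=np.hypot(u,v); s=np.sin(r)/r if r>1e-9 else 1.; d=np.array([u*s,v*s,np.cos(r)])
    else:
        d=np.array([u,v,1.]); d/=np.linalg.norm(d)
    return np.array(p["position"]),rot(p["orientation"]).apply(d)
def tri(rays):
    A=np.zeros((3,3));b=np.zeros(3)
    for o,d in rays:
        P=np.eye(3)-np.outer(d,d);A+=P;b+=P@o
    x=np.linalg.solve(A,b)
    return x,[round(float(np.linalg.norm(np.cross(x-o,d)))*1000,1) for o,d in rays]
def atz(r,z): o,d=r; return o+d*(z-o[2])/d[2]
def save(p,n): cv2.imwrite("pics/"+n,p["frame"][:,:,::-1])
E
python3 - <<'E'
from h import *
s=get_state();print({k:np.round(v,3).tolist() for k,v in s.items()},nose_length)
P={n:get_image(n) for n in("scene","top","wrist")}
for n in P: save(P[n],n+"0.png");print(n,np.round(P[n]["position"],3),P[n]["shot"])
for q in "orange_lamp_globe orange_lamp_stem green_lamp_globe green_lamp_stem cover_top case pocket_orange pocket_green lightbar spare_lamp_globe jar tape spray meter driver".split():
    rs=[]
    for n in P:
        try:r=place_of(q,P[n])
        except Exception as e: print(q,n,e);continue
        if r:
            print(q,n,[(np.round(a["point"]).tolist(),round(a["score"],2)) for a in r[:2]],np.round(atz(ray(P[n],r[0]["point"],n),.03),3))
            if r[0]["score"]>.4 and n!="wrist": rs.append(ray(P[n],r[0]["point"],n))
    if len(rs)==2: print("   TRI",np.round(tri(rs)[0],4),tri(rs)[1])
c=np.hstack([P["scene"]["frame"],P["top"]["frame"]])
E
```

```text
pics
{'clock': 0.0, 'qpos': [-1.387, 0.277, 1.506, -0.0, 1.361, -0.121], 'qd': [0.001, 0.0, -0.001, 0.001, -0.001, 0.002], 'effort': [-0.001, -41.678, -24.58, -0.0, 0.011, 0.0], 'position': [0.172, -0.548, 0.247], 'ee_rot': [-0.001, 0.988, 0.152, -0.0], 'contact_force': [-0.414, 0.232, 0.466], 'moment': [0.007, 0.035, 0.025], 'gripper_force': 0.0, 'width': 0.085} 0.017
scene [1.267 0.022 1.01 ] 1
top [ 0.392 -0.055  1.39 ] 2
wrist [ 0.236 -0.528  0.374] 3
orange_lamp_globe top [([251.0, 194.0], 0.52)] [0.612 0.126 0.03 ]
orange_lamp_stem scene [([406.0, 281.0], 0.58), ([407.0, 293.0], 0.48)] [0.584 0.124 0.03 ]
orange_lamp_stem top [([250.0, 189.0], 0.73), ([172.0, 203.0], 0.66)] [0.625 0.129 0.03 ]
   TRI [0.6169 0.1209 0.077 ] [1.7, 1.7]
green_lamp_globe scene [([501.0, 290.0], 0.82), ([504.0, 278.0], 0.26)] [0.587 0.315 0.03 ]
green_lamp_globe top [([175.0, 202.0], 0.9)] [0.595 0.303 0.03 ]
   TRI [0.5938 0.3068 0.0381] [5.7, 5.7]
green_lamp_stem scene [([506.0, 280.0], 0.62)] [0.561 0.329 0.03 ]
green_lamp_stem top [([164.0, 196.0], 0.85)] [0.608 0.329 0.03 ]
   TRI [0.5997 0.313
[... 993 characters left out ...]
 [0.635 0.233 0.03 ]
jar top [([206.0, 194.0], 0.63), ([240.0, 261.0], 0.42)] [0.613 0.232 0.03 ]
   TRI [0.6178 0.2384 0.0024] [0.9, 0.9]
tape scene [([518.0, 252.0], 0.92)] [0.487 0.36  0.03 ]
spray scene [([135.0, 256.0], 0.79), ([198.0, 207.0], 0.23)] [ 0.577 -0.451  0.03 ]
spray top [([505.0, 221.0], 0.64)] [ 0.548 -0.464  0.03 ]
   TRI [ 0.5518 -0.4717 -0.0055] [3.1, 3.1]
meter scene [([198.0, 207.0], 0.94)] [ 0.424 -0.351  0.03 ]
meter top [([458.0, 286.0], 0.64)] [ 0.398 -0.351  0.03 ]
   TRI [ 0.3983 -0.36   -0.    ] [2.1, 2.1]
driver scene [([417.0, 247.0], 0.96)] [0.493 0.148 0.03 ]
driver top [([240.0, 262.0], 0.76)] [0.455 0.15  0.03 ]
   TRI [ 0.4567  0.1551 -0.0154] [1.7, 1.7]
```

View pics/scene0.png

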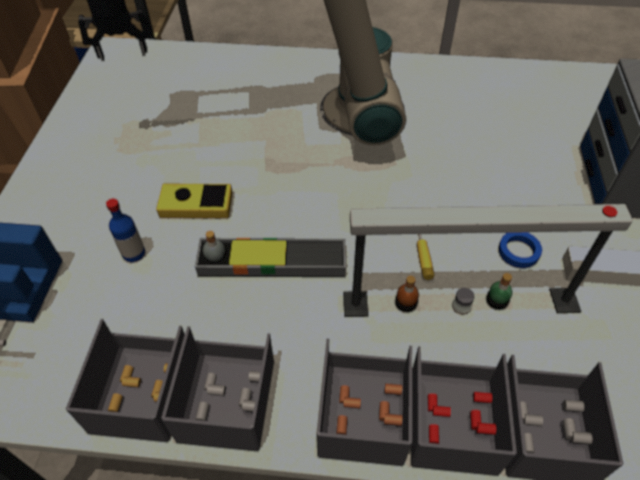

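View pics/top0.png

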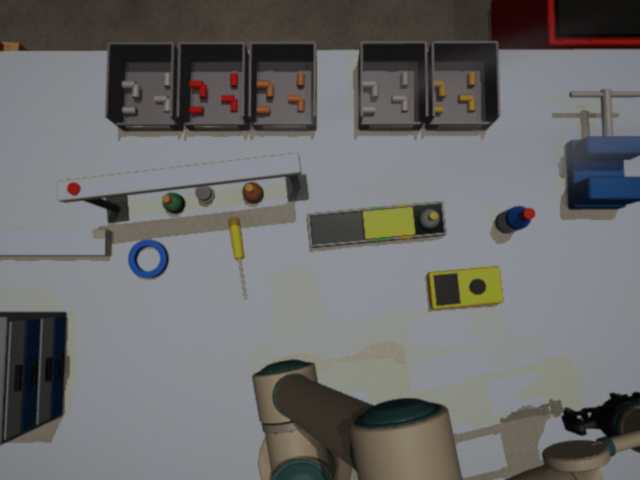

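The pictures show the case (scene ~(272,258), top ~(376,225)) with the spare lamp at its -y end. The lamps stand under the bar: orange (408,294) and green (500,291) in the scene view, with the jar between them. Next I fit the cover and case outline.

```bash
python3 - <<'E'
from h import *
for n in("top","scene"):
    p=get_image(n); f=p["frame"]; hsv=cv2.cvtColor(f,cv2.COLOR_RGB2HSV)
    m=cv2.inRange(hsv,(24,120,90),(36,255,255))
    k,l,st,ce=cv2.connectedComponentsWithStats(m)
    tgt=(391,223) if n=="top" else (258,253)
    i=min([i for i in range(1,k) if st[i,4]>200],key=lambda i:np.hypot(*(ce[i]-tgt)))
    ys,xs=np.where(l==i)
    W=np.array([atz(ray(p,(x,y),n),.037)[:2] for x,y in zip(xs,ys)]).astype(np.float32)
    r=cv2.minAreaRect(W*1000);print(n,"cover",r,W.mean(0))
    # rim/case: dark grey region on bench near case
    ang=None
    m=((f.max(2)<125)|(m>0)).astype(np.uint8)
    k,l,st,ce=cv2.connectedComponentsWithStats(m)
    i=l[int(tgt[1]),int(tgt[0])];ys,xs=np.where(l==i)
    print(st[i]); W=np.array([atz(ray(p,(x,y),n),.037)[:2] for x,y in zip(xs,ys)]).astype(np.float32)
    print(n,"case",cv2.minAreaRect(W*1000))
E
```

```text
top cover ((544.9603271484375, -193.38970947265625), (68.61117553710938, 115.42961883544922), 5.568289756774902) [ 0.5449843  -0.19386365]
[ 306  201  141   51 5273]
top case ((537.3956909179688, -164.4395294189453), (90.18356323242188, 319.7530517578125), 5.215528964996338)
scene cover ((544.3182983398438, -191.4318084716797), (64.13056182861328, 117.02838134765625), 5.524785041809082) [ 0.54515845 -0.1915209 ]
[ 195  234  153   44 5938]
scene case ((549.512939453125, -161.0520782470703), (113.92096710205078, 319.3557434082031), 5.565390110015869)
```

Request:
{"method": "apply_moves", "body": {"deltas": [0, 0, 0, -10, 0, 0, 0, 0, -30, 0, 0, 0, 0, -60, 0]}}

```text
clock: 2.75
position: [0.1723, -0.5471, 0.3071]
ee_rot: [-0.003, 0.988, 0.152, -0.0]
contact_force: [0.0, -0.1, 0.4]
width: 0.0516
gripper_force: 0.0
```

Request:
{"method": "apply_moves", "body": {"deltas": [0, 462, -226, 150, 12, 0, 462, -226, 150, 12, 0, 462, -226, 150, 12, 0, 462, -226, 150, 12, 0, 462, -226, 150, 12, 0, 462, -226, 150, 12, 0, 462, -226, 150, 12, 0, 462, -226, 150, 12, 0, 462, -226, 150, 12, 0, 462, -226, 150, 12, 0, 462, -226, 150, 12, 0, 462, -226, 150, 12]}}

```text
clock: 3.75
position: [0.5218, -0.2169, 0.169]
ee_rot: [0.001, 0.999, 0.048, 0.001]
contact_force: [-0.1, -1.0, -0.3]
width: 0.0003
gripper_force: 0.0
```

Request:
{"method": "apply_moves", "body": {"deltas": [0, 26, -22, 40, 0, 0, 26, -22, 80, 0, 0, 26, -22, 105, 0, 0, 26, -22, 110, 0, 0, 26, -22, 112, 0, 0, 26, -22, 114, 0]}}

```text
clock: 4.25
position: [0.5451, -0.1949, 0.0559]
ee_rot: [0.001, 0.999, 0.047, 0.001]
contact_force: [-0.4, -0.2, 0.1]
width: -0.0001
gripper_force: 0.0
```

Request:
{"method": "apply_moves", "body": {"deltas": [0, 0, 0, 1, 0, 0, 0, 0, 2, 0, 0, 0, 0, 3, 0, 0, 0, 0, 3, 0]}}

```text
clock: 4.58
position: [0.5451, -0.1951, 0.054]
ee_rot: [0.001, 0.999, 0.047, 0.002]
contact_force: [0.0, 0.3, 6.8]
width: -0.0001
gripper_force: 3.5
```

Request:
{"method": "apply_moves", "body": {"deltas": [0, 0, -3, 0.7, 0, 0, 0, -12, 0.7, 0, 0, 0, -24, 0.7, 0, 0, 0, -36, 0.7, 0, 0, 0, -48, 0.7, 0, 0, 0, -60, 0.7, 0, 0, 0, -72, 0.7, 0, 0, 0, -84, 0.7, 0, 0, 0, -94, 0.7, 0, 0, 0, -104, 0.7, 0, 0, 0, -112, 0.7, 0]}}

```text
clock: 5.5
position: [0.5348, -0.0832, 0.0539]
ee_rot: [0.001, 0.999, 0.048, 0.002]
contact_force: [-2.0, -2.0, 11.3]
width: -0.0005
gripper_force: 5.8
```

Request:
{"method": "apply_moves", "body": {"deltas": [0, 0, -4, 0, 0, 0, 0, -8, 0, 0, 0, 0, -11, 0, 0, 0, 0, -13, 0, 0, 0, 0, -13, 0, 0]}}

```text
clock: 5.92
position: [0.5348, -0.0716, 0.054]
ee_rot: [0.002, 0.999, 0.048, 0.004]
contact_force: [-0.4, -4.1, 9.7]
width: -0.0001
gripper_force: 4.7
```

Request:
{"method": "apply_moves", "body": {"deltas": [0, 0, -13, 0, 0, 0, 0, -12, -5, 0, 0, 0, -12, -30, 0, 60, 0, 10, -70, 0, 60, 0, 30, -110, 0, 60, 0, 60, -130, 0, 60, 0, 60, -130, 0, 60, 0, 60, -130, 0]}}

```text
clock: 6.58
position: [0.539, -0.1314, 0.1835]
ee_rot: [0.001, 0.999, 0.046, 0.003]
contact_force: [-0.3, -0.4, -0.0]
width: 0.0594
gripper_force: 0.0
```

```bash
python3 - <<'E'
from h import *
p=get_image("wrist");save(p,"w1.png")
t=get_image("top")
print(np.round(p["position"],3),np.round(rot(p["orientation"]).as_matrix(),2).tolist(),p["K"])
for q in "cover_top pocket_orange pocket_green spare_lamp_globe case".split():
    rs=[]
    for n,i in(("wrist",p),("top",t)):
        r=place_of(q,i)
        for a in r[:2]: print(q,n,np.round(a["point"]).tolist(),round(a["score"],2),np.round(atz(ray(i,a["point"],n),.044 if "cover" not in q else .037),4))
        if r: rs.append(ray(i,r[0]["point"],n))
    if len(rs)==2:print("  TRI",np.round(tri(rs)[0],4),tri(rs)[1])
E
```

```text
[ 0.604 -0.124  0.31 ] [[0.09, -0.96, -0.25], [-1.0, -0.09, -0.03], [0.0, 0.26, -0.97]] [[371.64829954   0.         319.86823053]
 [  0.         371.64829954 235.74692484]
 [  0.           0.           1.        ]]
cover_top wrist [246.0, 229.0] 0.76 [ 0.5324 -0.0742  0.037 ]
cover_top wrist [507.0, 232.0] 0.56 [ 0.55   -0.2857  0.037 ]
cover_top top [342.0, 227.0] 0.78 [ 0.5343 -0.086   0.037 ]
  TRI [ 0.5348 -0.0815  0.0547] [4.7, 4.7]
pocket_orange wrist [447.0, 232.0] 0.6 [ 0.5463 -0.2283  0.044 ]
pocket_orange wrist [246.0, 229.0] 0.16 [ 0.5344 -0.0759  0.044 ]
pocket_orange top [402.0, 224.0] 0.9 [ 0.5405 -0.2243  0.044 ]
  TRI [ 0.5432 -0.2276  0.0387] [3.3, 3.3]
pocket_green wrist [370.0, 230.0] 0.55 [ 0.5418 -0.1681  0.044 ]
pocket_green top [378.0, 222.0] 0.73 [ 0.5459 -0.1679  0.044 ]
pocket_green top [460.0, 286.0] 0.69 [ 0.3988 -0.3525  0.044 ]
  TRI [ 0.5445 -0.1666  0.0555] [0.4, 0.4]
spare_lamp_globe top [431.0, 218.0] 0.65 [ 0.5545 -0.2897  0.044 ]
spare_lamp_globe top [252.0, 191.0] 0.64 [0.6171 0.1212 0.044 ]
case wrist [358.0, 220.0] 0.7 [ 0.5489 -0.1584  0.044 ]
case wrist [618.0, 242.0] 0.35 [ 0.5543 -0.4189  0.044 ]
case top [373.0, 227.0] 0.62 [ 0.5335 -0.1568  0.044 ]
case top [166.0, 201.0] 0.5 [0.596  0.3206 0.044 ]
  TRI [ 0.5388 -0.1624 -0.0031] [2.1, 2.1]
```

View pics/w1.png

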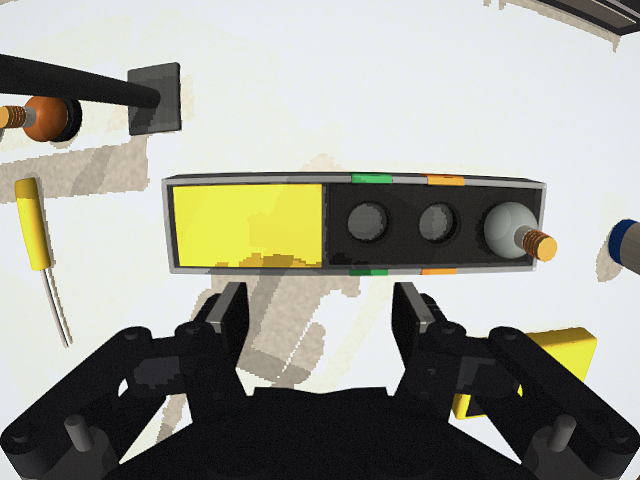

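The cover is fully open, against the left end. The green pocket is at (367,221), the orange pocket at (437,222) and the spare lamp at (510,230). Moves can only turn about the tool's z, so I need to see how the arm behaves at its reach limit and whether it can lean there. I'll test that over clear space.

Request:
{"method": "apply_moves", "body": {"deltas": [60, 100, 0, -100, 0, 60, 200, 0, -150, 0, 60, 500, 0, -150, 0, 60, 500, 0, -150, 0, 60, 500, 0, -150, 0, 60, 500, 0, -150, 0, 60, 500, 0, -150, 0, 60, 500, 0, -150, 0, 60, 500, 0, -150, 0, 60, 500, 0, -150, 0, 60, 500, 0, -150, 0]}}

```text
clock: 8.1
position: [0.9166, -0.0869, 0.2856]
ee_rot: [0.001, 0.999, 0.048, 0.008]
contact_force: [0.0, 0.2, 0.8]
width: 0.0598
gripper_force: 0.0
```

```bash
python3 - <<'E'
from h import *
s=get_state();print({k:np.round(s[k],3).tolist() for k in("qpos","position","ee_rot","clock")}, rot(s["ee_rot"]).as_matrix()[:,2])
E
```

```text
{'qpos': [-0.171, 0.927, 0.22, 0.002, 1.978, 1.306], 'position': [0.917, -0.087, 0.286], 'ee_rot': [0.001, 0.999, 0.048, 0.008], 'clock': 8.1} [ 1.68930269e-02 -9.22365934e-04 -9.99856877e-01]
```

Request:
{"method": "apply_moves", "body": {"deltas": [60, 300, 0, 0, 0, 60, 300, 0, 0, 0, 60, 300, 0, 0, 0, 60, 300, 0, 0, 0, 60, 300, 0, 0, 0, 60, 300, 0, 0, 0]}}

```text
clock: 8.6
position: [0.9632, -0.0593, 0.2296]
ee_rot: [0.004, 0.998, 0.048, 0.031]
contact_force: [0.3, 0.3, 0.1]
width: 0.0598
gripper_force: 0.0
```

```bash
python3 - <<'E'
from h import *
s=get_state();print({k:np.round(s[k],3).tolist() for k in("qpos","position","ee_rot","clock")}, rot(s["ee_rot"]).as_matrix()[:,2])
E
```

```text
{'qpos': [-0.135, 0.987, 0.222, 0.004, 1.87, 1.342], 'position': [0.963, -0.059, 0.23], 'ee_rot': [0.004, 0.998, 0.048, 0.031], 'clock': 8.6} [ 0.06242905 -0.00487689 -0.99803749]
```

The lean builds up when I push past reach, and the commanded pose keeps it. I'll carry on outward and upward, clear of the bins.

Request:
{"method": "apply_moves", "body": {"deltas": [60, 500, 0, -300, 0, 60, 500, 0, -300, 0, 60, 500, 0, -300, 0, 60, 500, 0, -300, 0, 60, 500, 0, -300, 0, 60, 500, 0, -300, 0, 60, 500, 0, -300, 0, 60, 500, 0, -300, 0]}}

```text
clock: 9.27
position: [0.9587, -0.0283, 0.2696]
ee_rot: [0.005, 0.998, 0.048, 0.05]
contact_force: [0.3, 0.3, 0.0]
width: 0.06
gripper_force: 0.0
```

```bash
cat > st.py <<'E'
from h import *
s=get_state();print({k:np.round(s[k],3).tolist() for k in("qpos","position","ee_rot","clock")}, np.round(rot(s["ee_rot"]).as_matrix(),4).tolist())
E
python3 st.py
```

```text
{'qpos': [-0.104, 0.946, 0.221, 0.005, 1.874, 1.373], 'position': [0.959, -0.028, 0.27], 'ee_rot': [0.005, 0.998, 0.048, 0.05], 'clock': 9.267} [[0.9905, 0.0945, 0.1003], [0.0956, -0.9954, -0.0061], [0.0993, 0.0156, -0.9949]]
```

Request:
{"method": "apply_moves", "body": {"deltas": [60, 600, 72, -60, 0, 60, 600, 72, -60, 0, 60, 600, 72, -60, 0, 60, 600, 72, -60, 0, 60, 600, 72, -60, 0, 60, 600, 72, -60, 0, 60, 600, 72, -60, 0, 60, 600, 72, -60, 0, 60, 600, 72, -60, 0, 60, 600, 72, -60, 0, 60, 600, 72, -60, 0, 60, 600, 72, -60, 0]}}

```text
clock: 10.27
position: [1.0047, -0.0284, 0.2013]
ee_rot: [0.007, 0.996, 0.048, 0.069]
contact_force: [0.3, 0.3, 1.0]
width: 0.06
gripper_force: 0.0
```

```bash
python3 st.py
```

```text
{'qpos': [-0.1, 1.02, 0.221, 0.007, 1.762, 1.377], 'position': [1.005, -0.028, 0.201], 'ee_rot': [0.007, 0.996, 0.048, 0.069], 'clock': 10.267} [[0.986, 0.094, 0.1379], [0.0959, -0.9954, -0.007], [0.1366, 0.0202, -0.9904]]
```

Request:
{"method": "apply_moves", "body": {"deltas": [30, -40, 0, -60, 5, 30, -670, 361, -206, 120, 30, -670, 361, -206, 120, 30, -670, 361, -206, 120, 30, -670, 361, -206, 120, 30, -670, 361, -206, 120, 30, -670, 361, -206, 120, 30, -670, 361, -206, 120, 30, -670, 361, -206, 120, 30, -670, 361, -206, 120, 30, -670, 361, -206, 120, 30, -670, 361, -206, 120]}}

```text
clock: 11.27
position: [0.5989, -0.2831, 0.2868]
ee_rot: [-0.041, 0.774, -0.629, 0.057]
contact_force: [-0.7, -1.8, 0.2]
width: 0.0301
gripper_force: 0.0
```

```bash
python3 st.py
```

```text
{'qpos': [-0.583, 0.325, 1.347, 0.072, 1.349, 2.342], 'position': [0.599, -0.283, 0.287], 'ee_rot': [-0.041, 0.774, -0.629, 0.057], 'clock': 11.267} [[0.2012, -0.9697, 0.1388], [-0.9789, -0.2042, -0.008], [0.0361, -0.1343, -0.9903]]
```

Request:
{"method": "apply_moves", "body": {"deltas": [30, 114, 274, -43, 38, 30, 114, 274, -43, 38, 30, 114, 274, -43, 38, 30, 114, 274, -43, 38, 30, 114, 274, -43, 38, 30, 114, 274, -43, 38, 30, 114, 274, -43, 38, 30, 114, 274, -43, 38]}}

```text
clock: 11.93
position: [0.348, -0.4547, 0.2968]
ee_rot: [0.054, -0.527, 0.847, -0.041]
contact_force: [-0.1, 0.4, 0.7]
width: 0.03
gripper_force: 0.0
```

```bash
python3 st.py
```

```text
{'qpos': [-1.11, 0.203, 1.492, 0.118, 1.376, 2.47], 'position': [0.348, -0.455, 0.297], 'ee_rot': [0.054, -0.527, 0.847, -0.041], 'clock': 11.933} [[-0.4383, -0.8886, 0.1349], [-0.8975, 0.4409, -0.0119], [-0.0489, -0.1263, -0.9908]]
```

Request:
{"method": "apply_moves", "body": {"deltas": [30, 0, 0, 0, 7, 30, 0, 0, 0, 14, 30, -446, -216, 50, 100, 30, -446, -216, 50, 100, 30, -446, -216, 50, 100, 30, -446, -216, 50, 100, 30, -446, -216, 50, 100]}}

```text
clock: 12.52
position: [0.3237, -0.3929, 0.2277]
ee_rot: [0.196, -0.26, 0.945, -0.043]
contact_force: [1.9, -0.1, -0.2]
width: 0.0302
gripper_force: 0.0
```

```bash
python3 st.py
```

```text
{'qpos': [-1.291, 0.11, 1.85, 0.439, 1.125, 2.704], 'position': [0.324, -0.393, 0.228], 'ee_rot': [0.196, -0.26, 0.945, -0.043], 'clock': 12.517} [[-0.788, -0.474, 0.393], [-0.5081, 0.8611, 0.0198], [-0.3478, -0.1841, -0.9193]]
```

Request:
{"method": "apply_moves", "body": {"deltas": [30, -384, 4, 60, 90, 30, -384, 4, 60, 90, 30, -384, 4, 60, 90]}}

```text
clock: 12.77
position: [0.3427, -0.3457, 0.1831]
ee_rot: [0.278, -0.13, 0.951, -0.031]
contact_force: [-0.3, -0.8, -0.7]
width: 0.0301
gripper_force: 0.0
```

```bash
python3 st.py
```

```text
{'qpos': [-1.334, 0.101, 2.068, 0.692, 0.967, 2.704], 'position': [0.343, -0.346, 0.183], 'ee_rot': [0.278, -0.13, 0.951, -0.031], 'clock': 12.767} [[-0.8114, -0.2306, 0.537], [-0.2648, 0.9642, 0.014], [-0.521, -0.1309, -0.8434]]
```

The tool now leans 32.5° forward, with its approach direction along world +x. I'll unwind the turn and go to a pre-grasp in front of the orange lamp.

Request:
{"method": "apply_moves", "body": {"deltas": [40, 0, 0, -20, -7, 40, 0, 0, -40, -14, 40, 0, 0, -60, -21, 40, -20, 30, -60, -28, 40, -40, 60, -60, -35, 40, -60, 90, -60, -42, 40, -80, 120, -60, -49, 40, -100, 150, -60, -56, 40, -120, 180, -50, -63, 40, -140, 210, -40, -70, 40, -160, 240, -30, -77, 40, -180, 270, -10, -84]}}

```text
clock: 13.77
position: [0.4156, -0.0442, 0.2541]
ee_rot: [-0.189, 0.728, -0.626, 0.207]
contact_force: [-0.2, -0.8, 0.6]
width: 0.0399
gripper_force: 0.0
```

```bash
python3 st.py
```

```text
{'qpos': [-0.515, -0.243, 2.164, 0.414, 0.764, 2.243], 'position': [0.416, -0.044, 0.254], 'ee_rot': [-0.189, 0.728, -0.626, 0.207], 'clock': 13.767} [[0.13, -0.8325, 0.5385], [-0.9894, -0.1446, 0.0151], [0.0653, -0.5347, -0.8425]]
```

Request:
{"method": "apply_moves", "body": {"deltas": [40, -13, -5, 8, -7, 40, -26, -11, 16, -14, 40, -39, -16, 23, -21, 40, -52, -22, 31, -28, 40, -65, -27, 39, -35, 40, -78, -32, 46, -42, 40, -91, -38, 54, -49, 40, -104, -43, 62, -56, 40, -117, -49, 70, -63, 40, -130, -54, 77, -70, 40, -143, -60, 85, -77, 40, -155, -65, 93, -82]}}

```text
clock: 14.77
position: [0.5, 0.1194, 0.199]
ee_rot: [-0.008, 0.96, 0.005, 0.279]
contact_force: [1.1, -0.2, 0.0]
width: 0.0401
gripper_force: 0.0
```

```bash
cat > look.py <<'E'
from h import *
import sys,pickle
# look.py tag query... : wrist picture, store rays, triangulate against earlier rays
tag=sys.argv[1]; p=get_image("wrist"); save(p,tag+".png")
try: D=pickle.load(open("rays.pkl","rb"))
except: D={}
for q in sys.argv[2:]:
    r=place_of(q,p)
    print(q,[(np.round(a["point"]).tolist(),round(a["score"],2)) for a in r[:2]], np.round(atz(ray(p,r[0]["point"],"wrist"),.032 if "lamp_globe" in q else .077),4) if r else "")
    if r:
        D.setdefault(q,[]).append(ray(p,r[0]["point"],"wrist"))
        if len(D[q])>1: print("  TRI",np.round(tri(D[q])[0],4),tri(D[q])[1])
pickle.dump(D,open("rays.pkl","wb"))
E
python3 st.py; python3 look.py w2 orange_lamp_globe orange_lamp_stem green_lamp_globe green_lamp_stem jar
```

```text
{'qpos': [0.136, 0.002, 2.126, -0.125, 0.454, 1.793], 'position': [0.5, 0.119, 0.199], 'ee_rot': [-0.008, 0.96, 0.005, 0.279], 'clock': 14.767} [[0.8448, 0.0138, 0.5349], [0.0048, -0.9998, 0.0182], [0.5351, -0.0128, -0.8447]]
orange_lamp_globe [([317.0, 198.0], 0.9)] [0.62   0.1269 0.032 ]
orange_lamp_stem [([315.0, 175.0], 0.89), ([321.0, 199.0], 0.54)] [0.6214 0.1271 0.077 ]
green_lamp_globe [([126.0, 222.0], 0.66), ([578.0, 285.0], 0.38)] [0.597  0.3133 0.032 ]
green_lamp_stem [([101.0, 208.0], 0.62)] [0.5948 0.3153 0.077 ]
jar [([206.0, 213.0], 0.61), ([608.0, 274.0], 0.37)] [0.589  0.2125 0.077 ]
```

View pics/w2.png

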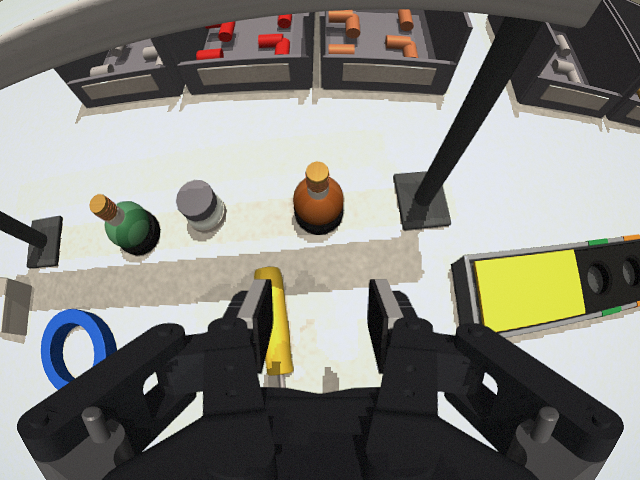

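Orange globe is at (319,205) with its stem tip at (317,178). The green lamp is at (130,225), the jar at (203,208), and the screwdriver lies below at (275,320). I'll move closer for a second look.

Request:
{"method": "apply_moves", "body": {"deltas": [42, 0, -2, 35, 0, 42, 0, -4, 70, 0, 42, 0, -6, 100, 0, 42, 0, -6, 105, 0, 42, 0, -6, 105, 0]}}

```text
clock: 15.48
position: [0.5551, 0.1248, 0.1079]
ee_rot: [-0.008, 0.961, 0.001, 0.276]
contact_force: [-0.6, -0.9, -0.2]
width: 0.042
gripper_force: 0.0
```

```bash
python3 look.py w3 orange_lamp_globe orange_lamp_stem; python3 st.py
```

```text
orange_lamp_globe [([323.0, 224.0], 0.58)] [0.619  0.1253 0.032 ]
  TRI [0.6131 0.1258 0.0488] [0.7, 0.7]
orange_lamp_stem [([320.0, 197.0], 0.62), ([21.0, 239.0], 0.51)] [0.618  0.1264 0.077 ]
  TRI [0.5994 0.1256 0.1209] [0.0, 0.0]
{'qpos': [0.133, 0.218, 2.164, -0.27, 0.204, 1.95], 'position': [0.556, 0.125, 0.111], 'ee_rot': [-0.008, 0.96, 0.001, 0.279], 'clock': 15.633} [[0.8447, 0.0073, 0.5351], [-0.0022, -0.9999, 0.0171], [0.5352, -0.0156, -0.8446]]
```

Request:
{"method": "apply_moves", "body": {"deltas": [42, 0, 0, 15, 0, 42, 0, 0, 30, 0, 42, 0, 0, 37, 0, 42, 0, 0, 37, 0]}}

```text
clock: 15.97
position: [0.5756, 0.1263, 0.0794]
ee_rot: [-0.008, 0.96, 0.002, 0.278]
contact_force: [-0.2, -0.4, 0.5]
width: 0.0421
gripper_force: 0.0
```

```bash
python3 look.py w4 orange_lamp_globe orange_lamp_stem; python3 st.py
```

```text
orange_lamp_globe [([325.0, 244.0], 0.85)] [0.6188 0.1257 0.032 ]
  TRI [0.6153 0.1258 0.0433] [0.8, 0.6, 0.3]
orange_lamp_stem [([322.0, 212.0], 0.62)] [0.6194 0.1268 0.077 ]
  TRI [0.611  0.1263 0.0968] [0.5, 1.3, 0.9]
{'qpos': [0.129, 0.297, 2.166, -0.419, 0.127, 2.098], 'position': [0.575, 0.126, 0.08], 'ee_rot': [-0.009, 0.96, 0.002, 0.279], 'clock': 16.117} [[0.8446, 0.0081, 0.5353], [-0.0014, -0.9998, 0.0174], [0.5354, -0.0155, -0.8445]]
```

View pics/w4.png

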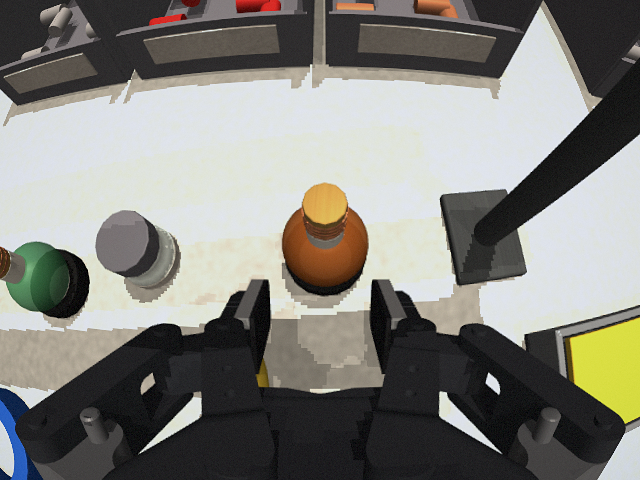

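Orange stem tip is at (325,205), centred between the pads (mid column 320). Going in to grip.

Request:
{"method": "apply_moves", "body": {"deltas": [42, 14, 0, 9, 0, 42, 28, 0, 17, 0, 42, 37, 0, 23, 0, 42, 37, 0, 23, 0, 10, 37, 0, 23, 0, 10, 37, 0, 23, 0, 10, 37, 0, 23, 0, 10, 37, 0, 23, 0], "squeeze": 25}}

```text
clock: 16.78
position: [0.6179, 0.1264, 0.0789]
ee_rot: [-0.008, 0.961, 0.002, 0.277]
contact_force: [-0.3, -4.0, 2.1]
width: 0.0174
gripper_force: 24.3
```

```bash
python3 st.py
```

```text
{'qpos': [0.117, 0.344, 2.08, -0.283, 0.164, 1.949], 'position': [0.618, 0.126, 0.079], 'ee_rot': [-0.008, 0.961, 0.002, 0.277], 'clock': 16.783} [[0.8461, 0.0084, 0.533], [-0.0006, -0.9999, 0.0167], [0.5331, -0.0144, -0.846]]
```

Request:
{"method": "apply_moves", "body": {"deltas": [10, 3, 0, -4, 0, 10, 8, 0, -13, 0, 10, 0, 0, -30, 0, 10, -20, 0, -60, 0, 10, -40, 0, -90, 0, 10, -53, 0, -115, 0, 10, -53, 0, -115, 0]}}

```text
clock: 17.37
position: [0.5076, 0.1251, 0.1486]
ee_rot: [-0.009, 0.961, 0.002, 0.277]
contact_force: [-0.3, 0.6, 0.3]
width: 0.017
gripper_force: 24.5
```

```bash
python3 st.py; python3 look.py w5 orange_lamp_globe orange_lamp_stem; python3 - <<'E'
from h import *
# pockets from earlier wrist view w1 (pose as recorded)
E
```

```text
{'qpos': [0.15, 0.092, 2.192, -0.207, 0.305, 1.896], 'position': [0.508, 0.125, 0.149], 'ee_rot': [-0.009, 0.961, 0.002, 0.277], 'clock': 17.367} [[0.8465, 0.009, 0.5323], [-0.0006, -0.9998, 0.0178], [0.5323, -0.0154, -0.8464]]
orange_lamp_globe [([321.0, 325.0], 0.66)] [0.5118 0.1269 0.032 ]
  TRI [0.5026 0.1219 0.3568] [19.1, 5.6, 22.3, 9.5]
orange_lamp_stem [([318.0, 313.0], 0.65)] [0.5161 0.128  0.077 ]
  TRI [0.4958 0.1212 0.3582] [14.2, 3.0, 15.7, 5.1]
```

View pics/w5.png

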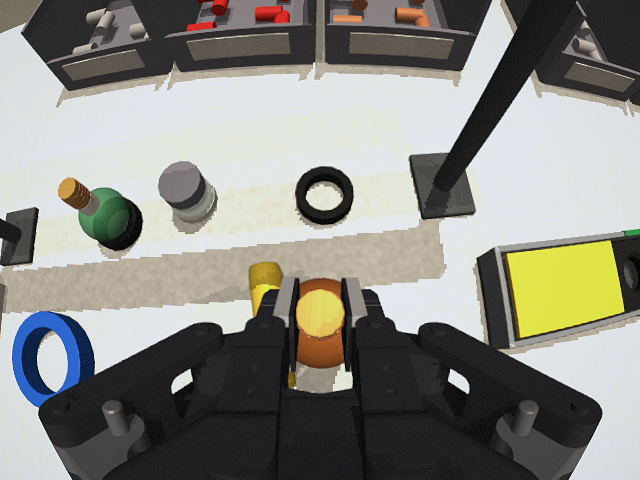

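Request:
{"method": "apply_moves", "body": {"deltas": [10, 0, 35, -8, 0, 10, 0, 75, -8, 0, 10, 0, 115, -8, 0, 10, 0, 155, -8, 0, 10, 0, 195, -8, 0, 10, 5, 235, -8, 0, 10, 15, 275, -5, 0, 10, 30, 310, 0, 0, 10, 37, 335, 4, 0, 10, 39, 348, 4, 0, 10, 39, 352, 4, 0, 10, 39, 352, 4, 0]}}

```text
clock: 18.52
position: [0.5544, -0.2373, 0.1606]
ee_rot: [-0.004, 0.96, -0.001, 0.28]
contact_force: [0.5, -0.6, -0.4]
width: 0.0171
gripper_force: 24.8
```

```bash
python3 st.py; rm rays.pkl; python3 look.py w6 pocket_orange pocket_green orange_lamp_globe orange_lamp_stem spare_lamp_globe
```

```text
{'qpos': [-0.736, 0.209, 1.999, 0.689, 0.612, 0.329], 'position': [0.554, -0.237, 0.161], 'ee_rot': [-0.004, 0.96, -0.001, 0.28], 'clock': 18.517} [[0.8435, -0.0006, 0.5372], [-0.0048, -1.0, 0.0065], [0.5371, -0.008, -0.8435]]
pocket_orange [] 
pocket_green [] 
orange_lamp_globe [([321.0, 323.0], 0.62), ([569.0, 325.0], 0.31)] [ 0.5613 -0.2365  0.032 ]
orange_lamp_stem [([318.0, 314.0], 0.93), ([116.0, 347.0], 0.52)] [ 0.564  -0.2345  0.077 ]
spare_lamp_globe []
```

View pics/w6.png

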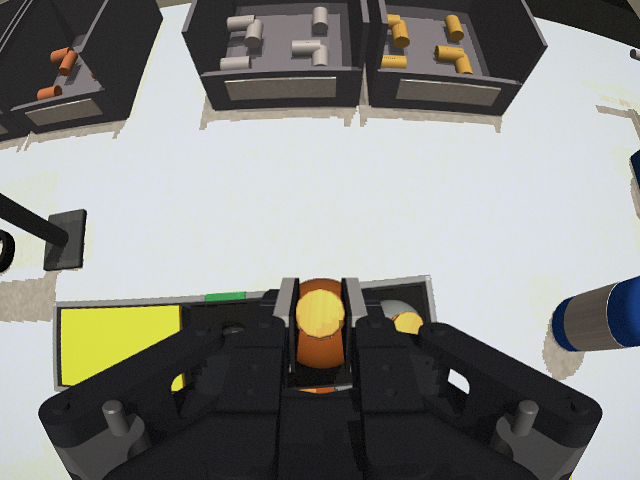

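```bash
python3 - <<'E'
from h import *
p=get_image("wrist"); t=get_image("top")
for px in((430,277),(57,305)): print("rim",px,np.round(atz(ray(p,px,"wrist"),.037),4))
R_,L_=[atz(ray(p,px,"wrist"),.037)[:2] for px in((430,277),(57,305))]
u=(L_-R_);print("len",np.linalg.norm(u));u/=np.linalg.norm(u);n=np.array([-u[1],u[0]])
c=(R_+L_)/2+n*.039; print("centre",c,"yaw",np.degrees(np.arctan2(-u[0],u[1])),"orange",c-u*.063,"green",c-u*.005)
s=get_state();T=np.array(s["position"])
print("tcp",T,"globe@",np.round(atz(ray(p,(321,325),"wrist"),T[2]-.047),4),"stem top@",np.round(atz(ray(p,(320,313),"wrist"),T[2]+.009),4))
f=t["frame"];hsv=cv2.cvtColor(f,cv2.COLOR_RGB2HSV);m=cv2.inRange(hsv,(24,120,90),(36,255,255))
k,l,st,ce=cv2.connectedComponentsWithStats(m)
i=min([i for i in range(1,k) if st[i,4]>200],key=lambda i:np.hypot(*(ce[i]-(342,227))))
print(st[i],np.round(atz(ray(t,ce[i],"top"),.037),4))
E
```

```text
rim (430, 277) [ 0.589  -0.3037  0.037 ]
rim (57, 305) [0.5569 0.005  0.037 ]
len 0.3102858573840955
centre [ 0.53418622 -0.153387  ] yaw 5.9359250295944195 orange [ 0.54070144 -0.2160492 ] green [ 0.5347033  -0.15836019]
tcp [ 0.55050735 -0.22552121  0.15954215] globe@ [ 0.5504 -0.2244  0.1125] stem top@ [ 0.5515 -0.2248  0.1685]
[ 312  212   52   32 1398] [ 0.5344 -0.076   0.037 ]
```

```bash
python3 - <<'E'
from h import *
p=get_image("wrist");s=get_state()
Rt=rot(s["ee_rot"]);rel=Rt.inv()*rot(p["orientation"]);print("cam in tool",np.round(Rt.inv().apply(np.array(p["position"])-s["position"]),4))
Rw=rot([.001,.999,.046,.003])*rel; q=Rw.as_quat()
w=dict(K=p["K"],position=[.604,-.124,.310],orientation=[q[3],q[0],q[1],q[2]])
img=cv2.imread("pics/w1.png");g=cv2.cvtColor(img,cv2.COLOR_BGR2GRAY)
for nm,c0 in(("green",(367,221)),("orange",(437,222))):
    x,y=c0;sub=g[y-28:y+28,x-28:x+28];m=(sub>50).astype(np.uint8)
    k,l,st,ce=cv2.connectedComponentsWithStats(m);i=l[28,28]
    c=ce[i]+[x-28,y-28];print(nm,st[i],c,np.round(atz(ray(w,c,"wrist"),.028),4),np.round(atz(ray(w,c0,"wrist"),.028),4))
for nm,px in(("cover L end",(175,226)),("cover R",(322,225)),("case RB",(535,271)),("case LT",(165,180)),("case LB",(170,272)),("case RT",(545,183))):
    print(nm,np.round(atz(ray(w,px,"wrist"),.037),4))
print(np.round(s["position"],4))
E
```

```text
cam in tool [ 0.0665 -0.0009 -0.126 ]
green [  9  10  35  37 965] [364.8238342  221.61450777] [ 0.5444 -0.1652  0.028 ] [ 0.545  -0.1669  0.028 ]
orange [ 10  10  32  36 838] [434.06921241 221.38902148] [ 0.55   -0.2215  0.028 ] [ 0.5498 -0.2241  0.028 ]
cover L end [ 0.5297 -0.0157  0.037 ]
cover R [ 0.5407 -0.1319  0.037 ]
case RB [ 0.5173 -0.3241  0.037 ]
case LT [ 0.566  -0.0067  0.037 ]
case LB [ 0.49   -0.0102  0.037 ]
case RT [ 0.5951 -0.3153  0.037 ]
[ 0.5506 -0.2257  0.1597]
```

Request:
{"method": "apply_moves", "body": {"deltas": [10, -8, 0, 12, 0, 10, -19, 0, 29, 0, 10, -27, 0, 43, 0, 10, -31, 0, 49, 0, 10, -33, 0, 52, 0, 10, -33, 0, 52, 0, 10, -33, 0, 52, 0]}}

```text
clock: 19.55
position: [0.5508, -0.2259, 0.0986]
ee_rot: [-0.008, 0.961, 0.002, 0.278]
contact_force: [-0.4, 0.4, 0.1]
width: 0.0168
gripper_force: 24.8
```

```bash
python3 - <<'E'
from h import *
p=get_image("wrist");save(p,"w7.png");s=get_state();T=np.array(s["position"]);print(np.round(T,4),np.round(rot(s["ee_rot"]).as_matrix()[:,2],3),np.round(s["contact_force"],2),s["clock"])
E
```

```text
[ 0.551  -0.2261  0.099 ] [ 0.534  0.017 -0.845] [ 0.01 -0.21  0.49] 19.6
```

View pics/w7.png

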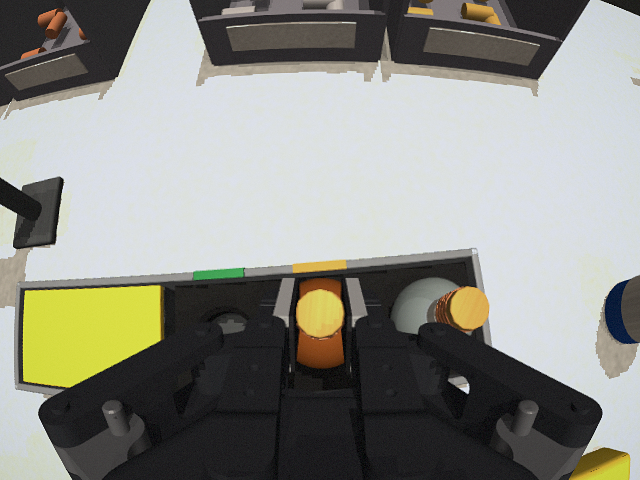

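Request:
{"method": "apply_moves", "body": {"deltas": [10, -1, 0, 1.6, 0, 10, -2, 0, 3.3, 0, 10, -3, 0, 4.8, 0, 10, -3.7, 0, 6, 0, 10, -3.7, 0, 6, 0]}}

```text
clock: 20.02
position: [0.5508, -0.2262, 0.0913]
ee_rot: [-0.008, 0.961, 0.002, 0.278]
contact_force: [0.3, 0.7, 2.0]
width: 0.017
gripper_force: 25.0
```

Request:
{"method": "apply_moves", "body": {"deltas": [10, -0.3, 0, 0.5, 0, 10, -0.6, 0, 1, 0, 10, -0.6, 0, 1, 0]}}

```text
clock: 20.27
position: [0.5508, -0.2262, 0.0902]
ee_rot: [-0.008, 0.961, 0.002, 0.278]
contact_force: [-0.0, -0.4, 1.8]
width: 0.0171
gripper_force: 25.0
```

Request:
{"method": "apply_moves", "body": {"deltas": [24, 0, 0, 0, 0, 30, 0, 0, 0, 0, 34, 0, 0, 0, 0, 34, 0, 0, 0, 0, 34, 0, 0, -8, 0, 34, 0, 0, -25, 0, 34, 0, 0, -60, 0, 34, 0, 0, -90, 0, 34, 0, 0, -100, 0, 34, 0, 0, -100, 0]}}

```text
clock: 21.1
position: [0.4972, -0.2287, 0.1774]
ee_rot: [-0.006, 0.96, 0.002, 0.279]
contact_force: [0.5, 0.1, -0.3]
width: 0.0338
gripper_force: 0.0
```

```bash
python3 st.py; python3 - <<'E'
from h import *
p=get_image("wrist");save(p,"w8.png")
for q in("orange_lamp_globe","orange_lamp_stem","pocket_green"):
    r=place_of(q,p);print(q,[(np.round(a["point"]).tolist(),round(a["score"],2)) for a in r[:2]],np.round(atz(ray(p,r[0]["point"],"wrist"),.089 if "stem" in q else .044),4) if r else "")
E
```

```text
{'qpos': [-0.824, 0.116, 2.068, 0.692, 0.683, 0.257], 'position': [0.497, -0.229, 0.177], 'ee_rot': [-0.006, 0.96, 0.002, 0.279], 'clock': 21.1} [[0.8438, 0.0072, 0.5366], [0.0002, -0.9999, 0.0131], [0.5366, -0.011, -0.8437]]
orange_lamp_globe [([321.0, 266.0], 0.91)] [ 0.5475 -0.227   0.044 ]
orange_lamp_stem [([320.0, 261.0], 0.69), ([250.0, 282.0], 0.5)] [ 0.5407 -0.2268  0.089 ]
pocket_green [([245.0, 270.0], 0.91)] [ 0.5438 -0.1687  0.044 ]
```

View pics/w8.png

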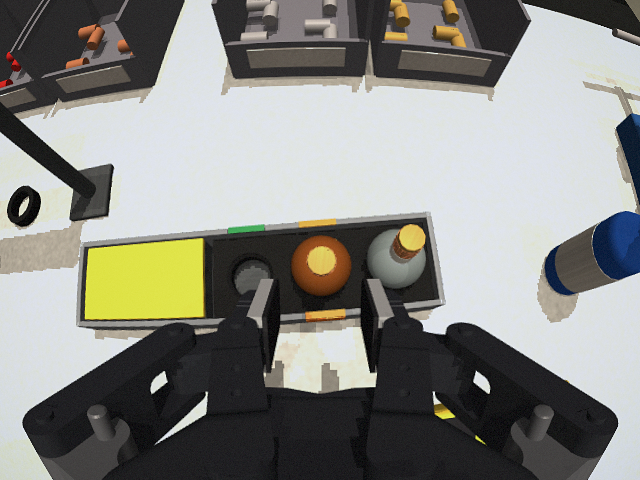

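The orange lamp is seated at (321,265) and leans slightly towards the robot by about 0.15 rad, within the limit. The spare is undisturbed at (400,258), and the green pocket is at (252,275). Next is the green lamp.

Request:
{"method": "apply_moves", "body": {"deltas": [42, -10, -20, -5, 0, 42, -20, -55, -5, 0, 42, -27, -95, -3, 0, 42, -27, -135, -2, 0, 42, -27, -175, -2, 0, 42, -27, -215, -2, 0, 42, -27, -255, -2, 0, 42, -27, -295, -2, 0, 42, -27, -335, -2, 0, 42, -27, -375, -2, 0, 42, -27, -415, -2, 0, 42, -27, -455, -2, 0]}}

```text
clock: 22.3
position: [0.4692, 0.1314, 0.1639]
ee_rot: [-0.008, 0.962, 0.002, 0.274]
contact_force: [0.9, -0.9, -0.7]
width: 0.042
gripper_force: 0.0
```

Request:
{"method": "apply_moves", "body": {"deltas": [42, 0, -35, 0, 0, 42, 0, -65, 0, 0, 42, 0, -84, 0, 0, 42, 0, -84, 0, 0, 42, 0, -84, 0, 0]}}

```text
clock: 22.72
position: [0.4685, 0.2153, 0.165]
ee_rot: [-0.008, 0.962, 0.004, 0.274]
contact_force: [-0.5, 0.8, -0.7]
width: 0.0419
gripper_force: 0.0
```

```bash
rm -f rays.pkl; python3 st.py; python3 look.py w9 green_lamp_globe green_lamp_stem jar
```

```text
{'qpos': [0.435, 0.079, 2.146, -0.497, 0.446, 2.397], 'position': [0.468, 0.215, 0.165], 'ee_rot': [-0.008, 0.962, 0.004, 0.274], 'clock': 22.717} [[0.85, 0.012, 0.5266], [0.0031, -0.9998, 0.0178], [0.5267, -0.0134, -0.8499]]
green_lamp_globe [([211.0, 172.0], 0.91)] [0.5971 0.3128 0.032 ]
green_lamp_stem [([193.0, 146.0], 0.69)] [0.5968 0.3141 0.077 ]
jar [([301.0, 165.0], 0.68)] [0.5789 0.232  0.077 ]
```

Request:
{"method": "apply_moves", "body": {"deltas": [42, 0, -25, 0, -3, 42, 0, -50, 10, -6, 42, 5, -75, 20, -8, 42, 10, -97, 40, -8, 42, 20, -97, 65, -8, 42, 30, -97, 85, -8, 42, 32, -97, 97, -8, 42, 32, -97, 97, -8, 42, 32, -97, 97, -8, 42, 32, -97, 97, -8]}}

```text
clock: 23.75
position: [0.5464, 0.3113, 0.1032]
ee_rot: [0.011, 0.959, 0.068, 0.275]
contact_force: [-0.2, 0.2, -0.2]
width: 0.042
gripper_force: 0.0
```

```bash
python3 st.py; python3 look.py w10 green_lamp_globe green_lamp_stem
```

```text
{'qpos': [0.554, 0.333, 1.999, -0.725, 0.41, 2.597], 'position': [0.546, 0.311, 0.103], 'ee_rot': [0.011, 0.959, 0.068, 0.275], 'clock': 23.75} [[0.8391, 0.1251, 0.5293], [0.1374, -0.9904, 0.0162], [0.5263, 0.0591, -0.8483]]
green_lamp_globe [([323.0, 245.0], 0.93)] [0.5954 0.3122 0.032 ]
  TRI [0.5952 0.312  0.0347] [0.6, 0.6]
green_lamp_stem [([330.0, 219.0], 0.85)] [0.596 0.312 0.077]
  TRI [0.5944 0.3122 0.0812] [0.1, 0.1]
```

View pics/w10.png

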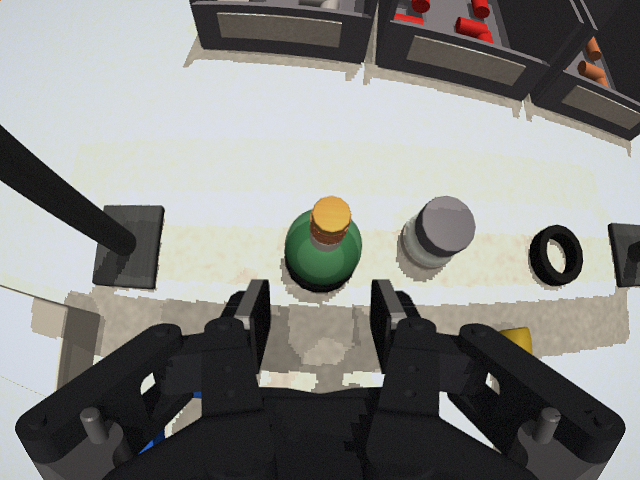

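Green stem is at (331,215), slightly right of the pad centre. Its position is (0.595, 0.312), and the two-view heights agree with the text. Going in on a straight diagonal.

Request:
{"method": "apply_moves", "body": {"deltas": [42, 7, 1, 11, -3, 42, 14, 2, 22, -3, 42, 21, 3, 33, -3, 42, 26, 3.5, 41, -3, 42, 29, 3.5, 45, -3, 42, 29, 3.5, 45, -3, 42, 29, 3.5, 45, -3]}}

```text
clock: 24.48
position: [0.5957, 0.3134, 0.0797]
ee_rot: [0.018, 0.957, 0.094, 0.275]
contact_force: [-0.3, -0.0, 0.2]
width: 0.042
gripper_force: 0.0
```

```bash
python3 st.py
```

```text
{'qpos': [0.506, 0.413, 1.938, -0.727, 0.373, 2.51], 'position': [0.596, 0.313, 0.08], 'ee_rot': [0.018, 0.957, 0.094, 0.275], 'clock': 24.483} [[0.8316, 0.1694, 0.529], [0.1895, -0.9817, 0.0164], [0.5221, 0.0866, -0.8485]]
```

Request:
{"method": "apply_moves", "body": {"deltas": [42, 0, 0, 0, 5, 42, 0, 0, 0, 5, 10, 0, 0, 0, 5, 10, 0, 0, 0, 5, 10, 0, 0, 0, 5, 10, 0, 0, 0, 5], "squeeze": 25}}

```text
clock: 24.98
position: [0.5955, 0.3136, 0.0804]
ee_rot: [0.006, 0.96, 0.053, 0.276]
contact_force: [-0.9, 0.1, 0.3]
width: 0.0168
gripper_force: 27.0
```

```bash
python3 st.py
```

```text
{'qpos': [0.507, 0.411, 1.938, -0.727, 0.373, 2.596], 'position': [0.595, 0.314, 0.08], 'ee_rot': [0.006, 0.96, 0.053, 0.276], 'clock': 24.983} [[0.8426, 0.0976, 0.5297], [0.1045, -0.9944, 0.0171], [0.5283, 0.041, -0.848]]
```

Request:
{"method": "apply_moves", "body": {"deltas": [10, 3, 0, -4, 0, 10, 8, 0, -13, -2, 10, 0, 0, -30, -5, 10, -20, 0, -60, -8, 10, -40, 0, -90, -8, 10, -53, 0, -115, -8, 10, -53, 0, -115, -8]}}

```text
clock: 25.57
position: [0.4864, 0.3057, 0.152]
ee_rot: [0.025, 0.954, 0.12, 0.275]
contact_force: [0.8, -0.1, -1.1]
width: 0.017
gripper_force: 27.1
```

```bash
python3 st.py
```

```text
{'qpos': [0.617, 0.201, 2.035, -0.637, 0.512, 2.438], 'position': [0.486, 0.306, 0.152], 'ee_rot': [0.025, 0.954, 0.12, 0.275], 'clock': 25.567} [[0.8202, 0.2148, 0.5302], [0.2421, -0.9701, 0.0185], [0.5183, 0.1132, -0.8477]]
```

Request:
{"method": "apply_moves", "body": {"deltas": [10, -4, 20, -3, 0, 10, -11, 55, -5, 0, 10, -18, 90, -6, 1, 10, -26, 130, -7, 2, 10, -34, 170, -7, 3, 10, -42, 210, -7, 4, 10, -50, 250, -7, 5, 10, -58, 290, -7, 6, 10, -66, 330, -7, 7, 10, -74, 370, -7, 8, 10, -82, 410, -7, 8, 10, -89, 445, -7, 8]}}

```text
clock: 26.57
position: [0.5045, -0.0753, 0.1593]
ee_rot: [0.006, 0.96, 0.053, 0.276]
contact_force: [1.4, 0.4, -0.6]
width: 0.017
gripper_force: 27.0
```

Request:
{"method": "apply_moves", "body": {"deltas": [10, 0, 0, 0, 0, 10, 0, 0, 0, 0]}}

```text
clock: 26.73
position: [0.5054, -0.0787, 0.1595]
ee_rot: [0.008, 0.96, 0.049, 0.276]
contact_force: [-0.8, 0.2, -0.6]
width: 0.017
gripper_force: 27.0
```

```bash
python3 st.py;  python3 - <<'E'
from h import *
p=get_image("wrist");save(p,"w11.png")
T=get_state()["position"]
for q,z in(("orange_lamp_globe",.044),("orange_lamp_stem",.089),("pocket_green",.044),("green_lamp_globe",T[2]-.048),("green_lamp_stem",T[2]-.003),("spare_lamp_globe",.044)):
    r=place_of(q,p);print(q,[(np.round(a["point"]).tolist(),round(a["score"],2),np.round(atz(ray(p,a["point"],"wrist"),z),4).tolist()) for a in r[:2]])
E
```

```text
{'qpos': [-0.464, 0.055, 2.195, 0.599, 0.457, 0.52], 'position': [0.505, -0.079, 0.159], 'ee_rot': [0.008, 0.96, 0.049, 0.276], 'clock': 26.733} [[0.8427, 0.0899, 0.5308], [0.0982, -0.9951, 0.0126], [0.5293, 0.0415, -0.8474]]
orange_lamp_globe [([509.0, 286.0], 0.86, [0.548, -0.2278, 0.044])]
orange_lamp_stem [([539.0, 285.0], 0.64, [0.5405, -0.2256, 0.089])]
pocket_green [([442.0, 289.0], 0.89, [0.5422, -0.1697, 0.044])]
green_lamp_globe []
green_lamp_stem [([319.0, 320.0], 0.89, [0.5048, -0.0778, 0.1558])]
spare_lamp_globe [([561.0, 282.0], 0.59, [0.554, -0.2824, 0.044]), ([506.0, 285.0], 0.28, [0.5481, -0.2251, 0.044])]
```

Request:
{"method": "apply_moves", "body": {"deltas": [10, 5, 25, 5, 0, 10, 12, 55, 12, 0, 10, 18, 80, 18, 0, 10, 21, 93, 22, 0, 10, 21, 93, 22, 0, 10, 21, 93, 22, 0, 10, 21, 93, 22, 0]}}

```text
clock: 27.67
position: [0.5419, -0.1623, 0.1543]
ee_rot: [0.005, 0.96, 0.053, 0.275]
contact_force: [-0.9, -0.4, -0.5]
width: 0.0168
gripper_force: 27.1
```

```bash
python3 st.py;  python3 - <<'E'
from h import *
p=get_image("wrist");save(p,"w12.png");t=get_image("top")
T=np.array(get_state()["position"])
for q,z in(("pocket_green",.044),("green_lamp_globe",T[2]-.048),("green_lamp_stem",T[2]-.003)):
    rs=[]
    for n,i in (("wrist",p),("top",t)):
        r=place_of(q,i);print(q,n,[(np.round(a["point"]).tolist(),round(a["score"],2),np.round(atz(ray(i,a["point"],n),z),4).tolist()) for a in r[:2]])
# yellow brass top and green globe by colour in the wrist view
hsv=cv2.cvtColor(p["frame"],cv2.COLOR_RGB2HSV)[240:400,270:370]
for nm,lo,hi,z in(("brass",(10,120,120),(28,255,255),T[2]+.008),("green",(50,60,30),(90,255,255),T[2]-.048)):
    m=cv2.inRange(hsv,lo,hi);ys,xs=np.where(m>0);print(nm,len(xs),xs.min()+270,xs.max()+270,ys.min()+240,ys.max()+240,np.round(atz(ray(p,(xs.mean()+270,ys.mean()+240),"wrist"),z),4))
E
```

```text
{'qpos': [-0.617, 0.157, 2.086, 0.672, 0.542, 0.322], 'position': [0.542, -0.162, 0.154], 'ee_rot': [0.005, 0.96, 0.053, 0.275], 'clock': 27.667} [[0.8436, 0.0991, 0.5278], [0.1045, -0.9943, 0.0197], [0.5268, 0.0385, -0.8491]]
pocket_green wrist [([407.0, 329.0], 0.73, [0.5473, -0.2257, 0.044])]
pocket_green top [([207.0, 196.0], 0.7, [0.6061, 0.2257, 0.044]), ([377.0, 223.0], 0.65, [0.5432, -0.1658, 0.044])]
green_lamp_globe wrist [([319.0, 325.0], 0.68, [0.542, -0.1629, 0.1066])]
green_lamp_globe top [([379.0, 222.0], 0.43, [0.5388, -0.165, 0.1066])]
green_lamp_stem wrist [([321.0, 323.0], 0.74, [0.5405, -0.1621, 0.1516])]
green_lamp_stem top [([380.0, 218.0], 0.46, [0.5413, -0.1644, 0.1516])]
brass 1830 271 342 283 344 [ 0.5411 -0.161   0.1626]
green 2647 280 360 274 386 [ 0.537  -0.1643  0.1066]
```

Request:
{"method": "apply_moves", "body": {"deltas": [10, 0, 0, 0, 0, 10, 0, 0, 0, 0]}}

```text
clock: 28.23
position: [0.5429, -0.1643, 0.1551]
ee_rot: [0.006, 0.96, 0.052, 0.275]
contact_force: [0.3, -0.2, -0.5]
width: 0.017
gripper_force: 27.1
```

Request:
{"method": "apply_moves", "body": {"deltas": [10, -8, 1, 12, 0, 10, -17, 2, 27, 0, 10, -25, 2, 40, 0, 10, -29, 2, 46, 0, 10, -30, 2, 48, 0, 10, -30, 2, 48, 0, 10, -30, 2, 48, 0, 10, -30, 2, 48, 0]}}

```text
clock: 28.9
position: [0.5438, -0.169, 0.0994]
ee_rot: [0.007, 0.96, 0.052, 0.276]
contact_force: [1.1, 0.2, 0.0]
width: 0.017
gripper_force: 27.1
```

```bash
python3 - <<'E'
from h import *
s=get_state();print(np.round(s["position"],4),np.round(rot(s["ee_rot"]).as_matrix(),3).tolist(),np.round(s["contact_force"],2))
p=get_image("wrist");save(p,"w13.png")
hsv=cv2.cvtColor(p["frame"],cv2.COLOR_RGB2HSV)
# colour marks on the far (+x) rim: pixel centroid -> world at z=.037
for nm,lo,hi in(("greenmark",(45,120,80),(80,255,255)),("orangemark",(8,150,150),(20,255,255))):
    m=cv2.inRange(hsv,lo,hi);k,l,st,ce=cv2.connectedComponentsWithStats(m)
    for i in range(1,k):
        if st[i,4]>60: print(nm,st[i].tolist(),np.round(atz(ray(p,ce[i],"wrist"),.037),4))
E
```

```text
[ 0.5438 -0.169   0.0994] [[0.842, 0.097, 0.531], [0.104, -0.994, 0.016], [0.529, 0.042, -0.848]] [1.15 0.21 0.01]
greenmark [291, 258, 53, 10, 451] [ 0.5795 -0.1658  0.037 ]
greenmark [301, 284, 39, 19, 244] [ 0.5633 -0.1689  0.037 ]
greenmark [297, 336, 47, 32, 630] [ 0.5293 -0.1733  0.037 ]
orangemark [536, 4, 15, 16, 132] [ 0.8713 -0.3792  0.037 ]
orangemark [74, 6, 23, 8, 90] [0.8069 0.0921 0.037 ]
orangemark [532, 31, 28, 24, 241] [ 0.8173 -0.3661  0.037 ]
orangemark [408, 259, 34, 9, 228] [ 0.5856 -0.2299  0.037 ]
orangemark [559, 291, 26, 37, 716] [ 0.5629 -0.3384  0.037 ]
orangemark [415, 300, 69, 42, 769] [ 0.5535 -0.2463  0.037 ]
orangemark [296, 320, 42, 23, 94] [ 0.5384 -0.168   0.037 ]
```

Request:
{"method": "apply_moves", "body": {"deltas": [10, -1, 0, 1.7, 0, 10, -2, 0, 3.4, 0, 10, -3, 0, 4.9, 0, 10, -3.4, 0, 5.5, 0, 10, -3.4, 0, 5.5, 0]}}

```text
clock: 29.37
position: [0.5434, -0.1689, 0.0921]
ee_rot: [0.006, 0.96, 0.052, 0.276]
contact_force: [-0.8, -0.2, 0.1]
width: 0.0168
gripper_force: 27.1
```

Request:
{"method": "apply_moves", "body": {"deltas": [10, -0.5, 0, 0.9, 0, 10, -0.8, 0, 1.3, 0, 10, -0.8, 0, 1.3, 0]}}

```text
clock: 29.62
position: [0.5434, -0.1689, 0.0906]
ee_rot: [0.006, 0.96, 0.052, 0.276]
contact_force: [-1.0, 0.6, 1.0]
width: 0.0169
gripper_force: 27.1
```

Request:
{"method": "apply_moves", "body": {"deltas": [10, -0.3, 0, 0.5, 0, 10, -0.6, 0, 0.9, 0, 10, -0.6, 0, 0.9, 0]}}

```text
clock: 29.87
position: [0.5433, -0.169, 0.0895]
ee_rot: [0.006, 0.96, 0.052, 0.276]
contact_force: [0.0, 0.9, 2.2]
width: 0.0168
gripper_force: 27.1
```

Request:
{"method": "apply_moves", "body": {"deltas": [22, 0, 0, 0, 0, 28, 0, 0, 0, 0, 34, 0, 0, 0, 0, 34, 0, 0, 0, 0, 34, 0, 0, 0, 0, 34, 0, 0, -8, 0, 34, 0, 0, -25, 0, 34, 0, 0, -60, 0, 34, 0, 0, -90, 0, 34, 0, 0, -110, 0, 34, 0, 0, -110, 0, 34, 0, 0, -110, 0]}}

```text
clock: 30.87
position: [0.4851, -0.1714, 0.1838]
ee_rot: [0.007, 0.96, 0.052, 0.276]
contact_force: [-0.2, 0.3, 0.2]
width: 0.0337
gripper_force: 0.0
```

```bash
cat > chk.py <<'E'
from h import *
p=get_image("wrist");save(p,"w14.png");t=get_image("top");c=get_image("scene")
for q,z in(("orange_lamp_globe",.044),("orange_lamp_stem",.089),("green_lamp_globe",.044),("green_lamp_stem",.089),("spare_lamp_globe",.044),("cover_top",.037)):
    rs=[]
    for n,i in(("wrist",p),("top",t),("scene",c)):
        r=place_of(q,i)
        if r: print(q,n,np.round(r[0]["point"]).tolist(),round(r[0]["score"],2),np.round(atz(ray(i,r[0]["point"],n),z),4).tolist())
s=get_state();print(s["clock"],np.round(s["position"],3),np.round(s["contact_force"],1))
E
python3 chk.py
```

```text
orange_lamp_globe wrist [387.0, 259.0] 0.89 [0.5474, -0.2246, 0.044]
orange_lamp_globe top [405.0, 222.0] 0.82 [0.5451, -0.231, 0.044]
orange_lamp_globe scene [241.0, 247.0] 0.94 [0.5396, -0.2267, 0.044]
orange_lamp_stem wrist [403.0, 254.0] 0.72 [0.5404, -0.2261, 0.089]
orange_lamp_stem top [406.0, 222.0] 0.55 [0.5409, -0.2271, 0.089]
orange_lamp_stem scene [240.0, 232.0] 0.69 [0.5353, -0.2251, 0.089]
green_lamp_globe wrist [316.0, 254.0] 0.57 [0.5455, -0.1675, 0.044]
green_lamp_globe top [380.0, 220.0] 0.62 [0.5508, -0.173, 0.044]
green_lamp_globe scene [268.0, 247.0] 0.74 [0.5349, -0.1698, 0.044]
green_lamp_stem wrist [315.0, 236.0] 0.98 [0.5467, -0.1653, 0.089]
green_lamp_stem top [380.0, 220.0] 0.6 [0.5443, -0.1686, 0.089]
green_lamp_stem scene [266.0, 239.0] 0.62 [0.5479, -0.1682, 0.089]
spare_lamp_globe wrist [454.0, 259.0] 0.61 [0.5529, -0.2815, 0.044]
spare_lamp_globe top [433.0, 216.0] 0.71 [0.5587, -0.2941, 0.044]
spare_lamp_globe scene [212.0, 253.0] 0.61 [0.5623, -0.2861, 0.044]
cover_top wrist [200.0, 258.0] 0.92 [0.5336, -0.0739, 0.037]
cover_top top [341.0, 229.0] 0.79 [0.5308, -0.083, 0.037]
cover_top scene [312.0, 254.0] 0.82 [0.5389, -0.0754, 0.037]
31.9167 [ 0.485 -0.171  0.183] [0.5 0.4 0.9]
```

```bash
python3 -c "
from rig import *
print(sign_off())"
```

```text
the job is handed in; nothing more can be done
None
```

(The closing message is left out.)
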